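# Line up circuit breakers by width on the training board

### The arm

A 7-joint arm with a two-finger parallel gripper is mounted at the origin on the work surface. World frame = base frame: x ahead of the robot, y to its left, z up, the work surface at z = 0. Lengths are in mm, angles in rad, forces in N, time in s.
With the tool pointing down it reaches from about 400 to 875 mm from the base axis. Payload 4.4 kg.
Tool frame: the origin (TCP) lies at the very end of the fingers, on their centre line; the grasp point (between the pads) lies 19 mm behind it; z points along the fingers, y is the line along which they close (so a half turn about z gives the same grasp; the last joint's range is limited). The gripper opens to 85 mm and grips with 20 to 120 N. Pads are 22 mm wide; open, the fingers measure 114 mm over their backs; the gripper's body (76 mm by 85 mm) begins 54 mm behind the grasp point. The pads swing forward as they close: fully open they stand 13 mm farther back than shut.
Start: joints at [1.12, 0.628, 0.038, 1.517, -0.027, 0.996, -0.02], TCP at [244.021, -602.471, 231.313] pointing down, gripper open.
Joint ranges: [-3.06, 3.06], [-0.37, 2.12], [-1.25, 1.32], [0.18, 2.47], [-1.1, 4.24], [0.23, 1.98], [-2.94, 2.94]. Speed limits (rad/s): [2.57, 2.57, 3.14, 3.14, 3.14, 3.14, 3.14].

### API

Orientations are given as [roll, pitch, yaw] about the fixed x, y, z axes, in that order (R = Rz(yaw) Ry(pitch) Rx(roll)).
In Python, from cell import sensors, get_image, camera_params, order gives the robot as it stands.
- The arm moves only by the shell command python3 -m inch 'ROWS' [OPENING]. ROWS is JSON, a list that holds one entry, the list of rows, each a list of 4 numbers: the shift along the tool's x, y, z in cm, then the turn about the tool's z in degrees. A call has 1 to 8 rows; each row is the pose to reach, as a shift and turn from the pose commanded when the call began, along the tool's axes at that moment; what a row does not reach only later rows make up. A row lasts 1/12 s, in which the tool goes at most 41.7 mm and 7.16 degrees, less where a joint would pass 70% of its speed; a pose out of reach is approached as far as the arm can. A call with a gripper value outside its range is refused whole. OPENING is the finger opening in cm, from 0 to 8.54, set as the call begins (- or left out, the last holds). The fingers move at their own pace and stop on an object; the grip force is fixed at half the most. Time passes only in rows, so rows that repeat a pose let the fingers close. It gives the time, the measured TCP pose, the force, the opening and the grip force at its end, in the units of the state.
- sensors.read_state(): the state, without advancing time (a new reading comes with each control period).
- get_image(name): name is "scene" or "top" or "wrist"; returns the picture (420x560x3 uint8, blue, green, red); there is no depth.
- camera_params(name): a dict with "mtx" (3x3 intrinsics, pixels), "rvec" (rotation vector, rad) and "tvec" (3), from world to camera coordinates, as OpenCV has them. Camera axes: x right, y down, z forward; pixel columns grow to the right and rows downward; lengths in mm; the calibration is good to about 2 mm. A picture is of the moment at which its call begins: read the wrist's pose just before it. camera_params takes no time and is no camera call; for the wrist camera it gives the pose at the moment of the call.
- order.finish_job(): hands the job in; it is judged then, once.
The state is a dict: "clock": time; "qpos": joint angles; "qd": joint speeds; "tau": joint torques, N m; "eef_pos": TCP position; "tool_rot": TCP orientation; "force": force on the tool from outside, world axes, zero at the start; "torque": the same for the moment, N m; "width": finger opening in mm; "gripper_force": force on a finger pad.
Only numpy, scipy, OpenCV 4.12 (cv2) and the standard library are available. Lean on these libraries where they do the work, as an engineer would, in place of code of your own. Each camera call takes 0.05 s, during which the arm holds its last target. There are 200 camera calls.

### The job

Fit the four circuit breakers on the board's four short rails, one centred on each, in order of width: the narrowest next to the main switch, the widest farthest from it. Each must stand upright, squarely astride its rail with both feet down on the board. Leave the multimeter where it lies.

Things in the scene. Friction and masses are not known exactly. Their poses are not given: they have to be found in the camera images.
- breaker_1p: Loose grey 1-pole circuit breaker, 18 mm wide (y), 120 g, standing, black toggle on top. Origin: centre of underside, z up. Body 85 mm long (x), 38 mm high; on it, centred, a nose 45 mm long (x), full width, from 38 to 70 mm up: grip it across the 45 mm. Toggle top at 77 mm. Underside slot along y, 53 mm wide, 9 mm deep, centred, leaves two 16 mm feet to straddle a rail.
- breaker_2p: Loose grey 2-pole circuit breaker, 36 mm wide (y), 240 g, standing, black toggle on top. Origin: centre of underside, z up. Body 85 mm long (x), 38 mm high; on it, centred, a nose 45 mm long (x), full width, from 38 to 70 mm up: grip it across the 45 mm. Toggle top at 77 mm. Underside slot along y, 53 mm wide, 9 mm deep, centred, leaves two 16 mm feet to straddle a rail.
- breaker_3p: Loose grey 3-pole circuit breaker, 54 mm wide (y), 360 g, standing, black toggle on top. Origin: centre of underside, z up. Body 85 mm long (x), 38 mm high; on it, centred, a nose 45 mm long (x), full width, from 38 to 70 mm up: grip it across the 45 mm. Toggle top at 77 mm. Underside slot along y, 53 mm wide, 9 mm deep, centred, leaves two 16 mm feet to straddle a rail.
- breaker_4p: Loose grey 4-pole circuit breaker, 72 mm wide (y), 480 g, standing, black toggle on top. Origin: centre of underside, z up. Body 85 mm long (x), 38 mm high; on it, centred, a nose 45 mm long (x), full width, from 38 to 70 mm up: grip it across the 45 mm. Toggle top at 77 mm. Underside slot along y, 53 mm wide, 9 mm deep, centred, leaves two 16 mm feet to straddle a rail.
- rail_a: Fixed steel rail piece 35 mm wide (x), 78 mm long (y), 7.5 mm high, flat on the plywood board (110 x 530 mm, 12 mm thick); one of four alike in a row along y, 88 mm apart; which letter is where varies. Origin: centre of underside, on the board's top face.
- rail_b: Fixed steel rail piece 35 mm wide (x), 78 mm long (y), 7.5 mm high, flat on the plywood board (110 x 530 mm, 12 mm thick); one of four alike in a row along y, 88 mm apart; which letter is where varies. Origin: centre of underside, on the board's top face.
- rail_c: Fixed steel rail piece 35 mm wide (x), 78 mm long (y), 7.5 mm high, flat on the plywood board (110 x 530 mm, 12 mm thick); one of four alike in a row along y, 88 mm apart; which letter is where varies. Origin: centre of underside, on the board's top face.
- rail_d: Fixed steel rail piece 35 mm wide (x), 78 mm long (y), 7.5 mm high, flat on the plywood board (110 x 530 mm, 12 mm thick); one of four alike in a row along y, 88 mm apart; which letter is where varies. Origin: centre of underside, on the board's top face.
- main_switch: Fixed grey block 70 x 58 mm, 57 mm high, round black dial with a grey bar handle on top, on the board at either end of the row, 88 mm beyond the nearest rail's centre, axes parallel to the rails'. Origin: centre of underside, on the board's top face. A plain 50 x 40 x 30 mm terminal block is at the other end.
- multimeter: Bystander: loose orange and black multimeter lying on the table, 150 mm (x) by 76 mm (y), 44 mm high. Origin: centre of its underside.
Mind the look-alikes: they are no part of the job. What is shaped like the breaker_1p but yellow is not meant. Leave any red look-alike of the breaker_4p alone.

How it is judged (in metres and radians):
At the end, for the whole second after the job is handed in: The n-pole breaker is astride the n-th rail from the main switch: centre within 15 mm along the row and 14 mm across, feet on the board (3.5 mm), upright within 0.08 rad, turned at most 0.35 rad from the rail either way round, released and at rest (horizontal distance between breaker_1p and main_switch between 0.073 and 0.103 m and x of breaker_1p in the frame of main_switch between -0.014 and 0.014 m and height (world z) of breaker_1p between 0.008 and 0.0155 m and angle between each of breaker_1p, breaker_2p, breaker_3p, breaker_4p's own z axis and vertical below 0.08 rad and angle between the x axis of each of breaker_1p, breaker_2p, breaker_3p, breaker_4p and the x axis of main_switch, either way round below 0.35 rad and linear speed of each of breaker_1p, breaker_2p, breaker_3p, breaker_4p below 0.02 m/s and angular speed of each of breaker_1p, breaker_2p, breaker_3p, breaker_4p below 0.2 rad/s and horizontal distance between breaker_2p and main_switch between 0.161 and 0.191 m and x of breaker_2p in the frame of main_switch between -0.014 and 0.014 m and height (world z) of breaker_2p between 0.008 and 0.0155 m and horizontal distance between breaker_3p and main_switch between 0.249 and 0.279 m and x of breaker_3p in the frame of main_switch between -0.014 and 0.014 m and height (world z) of breaker_3p between 0.008 and 0.0155 m and horizontal distance between breaker_4p and main_switch between 0.337 and 0.367 m and x of breaker_4p in the frame of main_switch between -0.014 and 0.014 m and height (world z) of breaker_4p between 0.008 and 0.0155 m); the robot touches nothing.
It fails at once if the multimeter is pushed more than 25 mm from its place (distance of multimeter from where it was at the start of the episode above 0.025 m).
It also fails if it takes over 96 s, if anything falls off the work surface, if the arm or the gripper's body presses on something with over 40 N, if the wrist force passes 120 N, or if a joint passes its speed limit or range.

## Working session

There is one attempt and no reset: what is moved stays moved. The work goes in short steps, Python scripts to look and compute and a shell command to move; the robot and the scene stay as the last step left them, time stands still between calls to the robot, and variables do not carry over. Pictures are saved under pics/ and viewed, at most 14 in all, crops included, and the job is handed in when it is done.

```bash
ls; mkdir -p pics; cat > h.py <<'E'
import numpy as np,cv2,sys
sys.path.insert(0,'.')
from cell import sensors,get_image,camera_params,order
def cam(n):
    p=camera_params(n);R=cv2.Rodrigues(np.array(p['rvec'],float))[0];return np.array(p['mtx'],float),R,np.array(p['tvec'],float).ravel()
def ray(n,px,z,c=None):
    K,R,t=c or cam(n);px=np.atleast_2d(np.array(px,float))
    d=(R.T@np.linalg.inv(K)@np.c_[px,np.ones(len(px))].T).T;o=-R.T@t
    return o+d*((z-o[2])/d[:,2])[:,None]
def proj(n,P,c=None):
    K,R,t=c or cam(n);q=(K@(R@np.atleast_2d(P).T+t[:,None])).T;return q[:,:2]/q[:,2:]
E
python3 - <<'E'
from h import *
a=get_image('top');b=get_image('scene')
cv2.imwrite('pics/top0.png',a);cv2.imwrite('pics/scene0.png',b)
s=sensors.read_state();print({k:np.round(v,3).tolist() for k,v in s.items()})
for n in('top','scene','wrist'):
    K,R,t=cam(n);print(n,np.round(-R.T@t),np.round(R[2],2),K[0,0])
E
```

```text
pics
{'clock': 0.1, 'qpos': [1.12, 0.629, 0.038, 1.518, -0.027, 0.996, -0.02], 'qd': [-0.001, -0.002, 0.0, -0.003, -0.001, -0.0, 0.002], 'tau': [0.003, -56.454, 1.231, -19.398, 0.011, 0.005, 0.0], 'eef_pos': [243.821, -601.951, 230.482], 'tool_rot': [-3.14, -0.0, 0.385], 'force': [-0.843, -0.205, 0.706], 'torque': [-0.039, 0.023, -0.006], 'gripper_force': 0.0, 'width': 85.674}
top [ 175.   49. 1562.] [ 0.19 -0.   -0.98] 539.9420832737172
scene [1000. -880.  956.] [-0.4   0.65 -0.65] 524.1062161261821
wrist [ 312. -574.  373.] [-0.27 -0.11 -0.96] 318.32797123960285
```

View pics/top0.png

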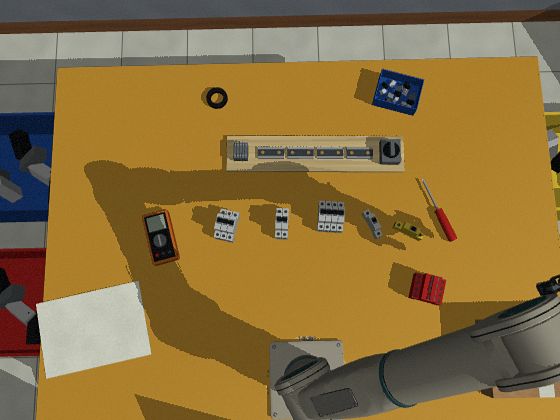

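View pics/scene0.png

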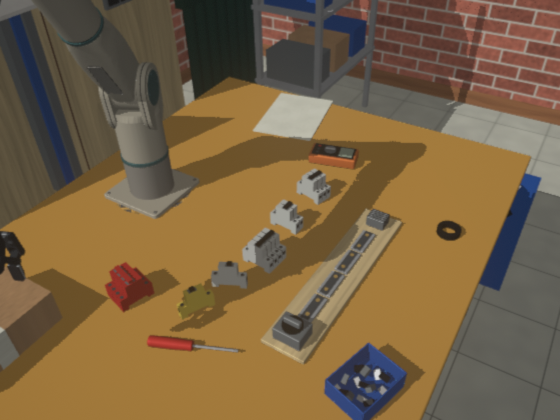

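Candidates (top view): for the 1p, grey (372,223) or yellow (408,229). I choose grey. For the 4p, grey (331,216) or red (428,288); again grey. The 2p looks to be (282,222) and the 3p (227,225). The main switch with its dial is at (391,151), the terminal block at (240,151) and the multimeter at (160,237).

```bash
python3 - <<'E'
from h import *
a=cv2.imread('pics/top0.png')
cv2.imwrite('pics/crop0.png',cv2.resize(a[125:255,205:435],None,fx=3.4,fy=3.4,interpolation=cv2.INTER_CUBIC))
hsv=cv2.cvtColor(a,cv2.COLOR_BGR2HSV)
m=((hsv[...,1]<90)&(hsv[...,2]>60)).astype(np.uint8)*255
m=cv2.morphologyEx(m,cv2.MORPH_CLOSE,np.ones((3,3)))
cs,_=cv2.findContours(m[130:250,205:430],cv2.RETR_EXTERNAL,cv2.CHAIN_APPROX_NONE)
c=cam('top')
for k in cs:
    if cv2.contourArea(k)<40: continue
    k=k[:,0]+[205,130]
    P=ray('top',k,50 if k[:,1].mean()>180 else 20,c)[:,:2].astype(np.float32)
    r=cv2.minAreaRect(P);print(k.mean(0).round(),np.round(r[0]),np.round(r[1]),round(r[2],1))
m=cv2.inRange(hsv,(10,30,170),(30,150,255))[120:180,210:420]
k=max(cv2.findContours(m,cv2.RETR_EXTERNAL,cv2.CHAIN_APPROX_NONE)[0],key=cv2.contourArea)[:,0]+[210,120]
print('board',cv2.minAreaRect(ray('top',k,12,c)[:,:2].astype(np.float32)))
E
```

```text
[372. 223.] [ 425. -201.] [84. 31.] 25.6
[226. 225.] [431. 217.] [63. 88.] 75.9
[281. 223.] [432.  58.] [37. 86.] 88.6
[330. 216.] [448. -83.] [76. 89.] 85.2
[345. 152.] [ 643. -134.] [164.  37.] 88.6
[285. 153.] [649.  43.] [167.  34.] 88.6
[240. 150.] [660. 178.] [49. 52.] 84.4
[391. 152.] [ 644. -272.] [71. 80.] 86.3
board ((641.824951171875, -47.05572509765625), (526.5234985351562, 93.0168228149414), 88.61023712158203)
```

View pics/crop0.png

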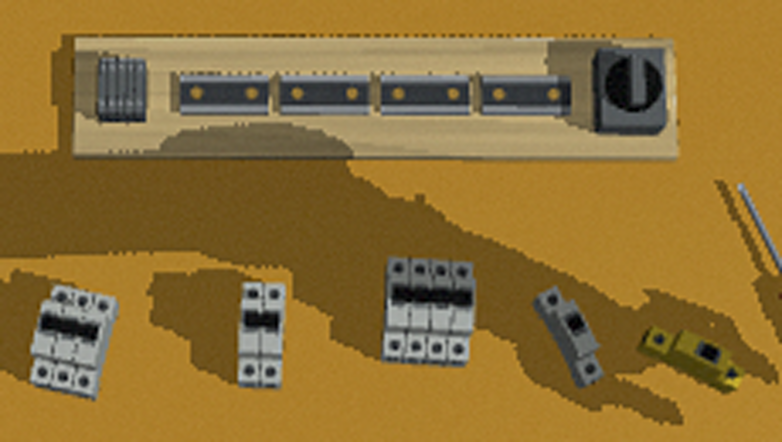

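The crop shows the grey 1p, 2p, 4p and 3p clearly, each with the right pole count. The yellow and red look-alikes and the dial end of the board are distinct, and the measured sizes match. Next I move above the 1p.

```bash
cat > go.py <<'E'
from h import *
# go.py x y z yawdeg : needed row from present pose
x,y,z,yw=map(float,sys.argv[1:5]);s=sensors.read_state()
p=np.array(s['eef_pos']);r=s['tool_rot'];a=r[2]
d=np.array([x,y,z])-p;t=(np.degrees(a)-yw+180)%360-180
print('t',round(s['clock'],2),'at',p.round(1),'yaw',round(np.degrees(a),1),'w',round(s['width'],1),'row',np.round([(d[0]*np.cos(a)+d[1]*np.sin(a))/10,(d[0]*np.sin(a)-d[1]*np.cos(a))/10,-d[2]/10,t],2))
E
python3 -m inch '[[[31.8,-30.4,0,-93],[31.8,-30.4,0,-93],[31.8,-30.4,0,-93],[31.8,-30.4,0,-93],[31.8,-30.4,0,-93],[31.8,-30.4,0,-93],[31.8,-30.4,0,-93],[31.8,-30.4,0,-93]]]' 8.5
python3 go.py 425 -201 200 115.6
```

```text
clock: 0.77
eef_pos: [381.1, -296.6, 231.3]
tool_rot: [-3.141, 0.0, 1.391]
force: [1.0, -0.7, 0.1]
width: 85.0
gripper_force: 0.0
t 0.77 at [ 381.1 -296.6  231.3] yaw 79.7 w 85.0 row [ 10.19   2.61   3.13 -35.92]
```

```bash
python3 -m inch '[[[10.2,2.6,3.1,-36],[10.2,2.6,3.1,-36],[10.2,2.6,3.1,-36],[10.2,2.6,3.1,-36],[10.2,2.6,3.1,-36],[10.2,2.6,3.1,-36],[10.2,2.6,3.1,-36],[10.2,2.6,3.1,-36]]]'
python3 go.py 425 -201 200 115.6
cat > look.py <<'E'
from h import *
# look.py name : wrist picture
c=cam('wrist');a=get_image('wrist');cv2.imwrite(f'pics/{sys.argv[1]}.png',a);np.savez(f'pics/{sys.argv[1]}.npz',*c)
hsv=cv2.cvtColor(a,cv2.COLOR_BGR2HSV)
m=((hsv[...,1]<70)&(hsv[...,2]>70)).astype(np.uint8)*255
m=cv2.morphologyEx(m,cv2.MORPH_OPEN,np.ones((3,3)))
for k in cv2.findContours(m,cv2.RETR_EXTERNAL,cv2.CHAIN_APPROX_NONE)[0]:
    if cv2.contourArea(k)<400: continue
    k=k[:,0];r=cv2.minAreaRect(ray('wrist',k,38,c)[:,:2].astype(np.float32))
    print(k.mean(0).round(),'z38:',np.round(r[0]),np.round(r[1]),round(r[2],1))
E
python3 look.py w1
```

```text
clock: 1.43
eef_pos: [425.0, -203.6, 200.2]
tool_rot: [-3.141, -0.0, 2.009]
force: [-0.1, 0.7, -0.0]
width: 84.7
gripper_force: 0.0
t 1.43 at [ 425.  -203.6  200.2] yaw 115.1 w 84.7 row [ 0.23  0.11  0.02 -0.49]
[406. 290.] z38: [ 595. -245.] [21. 78.] 53.8
[154. 290.] z38: [ 346. -361.] [78. 21.] 86.1
[468. 246.] z38: [ 626. -173.] [73. 37.] 88.6
[284. 190.] z38: [ 427. -202.] [85. 32.] 25.1
[521. 173.] z38: [628. -90.] [74. 37.] 88.4
[553. 115.] z38: [619. -36.] [20. 40.] 39.3
[371.  78.] z38: [452. -76.] [86. 86.] 84.7
```

View pics/w1.png

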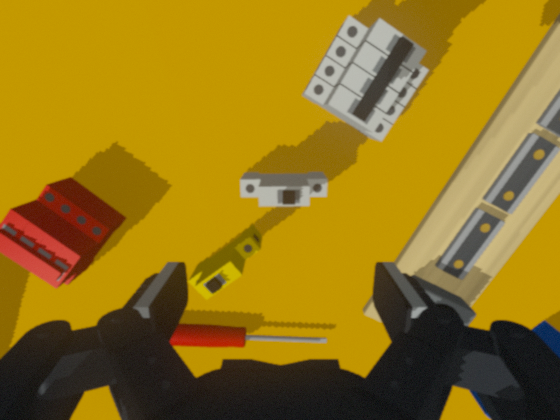

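The wrist view shows the 1p at (284,190), aligned with the fingers, with shoulder screws at (250,188) and (317,187). The yellow look-alike is at (215,280), clear of it. The screws of rail 1 are at (460,263) and (486,236).

```bash
python3 - <<'E'
from h import *
f=np.load('pics/w1.npz');c=[f[k] for k in f]
P=ray('wrist',[[250,188],[317,187]],38,c);d=P[1]-P[0];print(P.round(1),P.mean(0).round(1),np.degrees(np.arctan2(d[1],d[0])))
print(ray('wrist',[[240,188],[327,187]],38,c).mean(0).round(1))
P=ray('wrist',[[460,263],[486,236],[509,196],[537,168]],19.5,c);print(P.round(1),P[:2].mean(0),P[2:].mean(0))
E
python3 go.py 425 -201 42 115.6
```

```text
[[ 397.1 -214.5   38. ]
 [ 456.2 -185.6   38. ]] [ 426.6 -200.1   38. ] 26.02870127668999
[ 426.6 -200.1   38. ]
[[ 644.4 -198.2   19.5]
 [ 651.5 -159.1   19.5]
 [ 646.6 -111.6   19.5]
 [ 654.4  -75.3   19.5]] [ 647.92895192 -178.64079586   19.5       ] [650.50472621 -93.4804668   19.5       ]
t 1.48 at [ 425.1 -203.6  200.3] yaw 115.1 w 85.0 row [ 0.24  0.1  15.83 -0.47]
```

```bash
python3 -m inch '[[[0.24,0.28,4,-0.9],[0.24,0.28,8,-0.9],[0.24,0.28,12,-0.9],[0.24,0.28,14.5,-0.9],[0.24,0.28,15.8,-0.9],[0.24,0.28,15.8,-0.9],[0.24,0.28,15.8,-0.9]]]' 8.5
python3 -m inch '[[[0,0,0,0],[0,0,0,0],[0,0,0,0],[0,0,0,0],[0,0,0,0],[0,0,0,0],[0,0,0,0],[0,0,0,0]]]' 2
python3 -m inch '[[[0,0,-4,0],[0,0,-8,0],[0,0,-10,0],[0,0,-10,0]]]'
python3 go.py 645 -178 142 88.6
```

```text
clock: 2.07
eef_pos: [426.6, -199.8, 42.1]
tool_rot: [-3.141, -0.001, 2.028]
force: [0.2, -0.6, 1.4]
width: 85.1
gripper_force: 0.0
clock: 2.73
eef_pos: [427.5, -200.3, 43.7]
tool_rot: [3.14, 0.002, 2.028]
force: [-0.9, 0.2, 7.6]
width: 43.9
gripper_force: 60.7
clock: 3.07
eef_pos: [429.6, -200.8, 146.7]
tool_rot: [3.136, 0.007, 2.028]
force: [0.3, -0.2, -1.2]
width: 43.8
gripper_force: 62.1
t 3.07 at [ 429.6 -200.8  146.7] yaw 116.2 w 43.8 row [-7.46 20.34  0.47 27.6 ]
```

```bash
python3 -m inch '[[[-7.4,20.4,0,27.6],[-7.4,20.4,0,27.6],[-7.4,20.4,0,27.6],[-7.4,20.4,0,27.6],[-7.4,20.4,0,27.6],[-7.4,20.4,0,27.6],[-7.4,20.4,0,27.6],[-7.4,20.4,0,27.6]]]'
python3 go.py 645 -178 142 88.6; python3 look.py w2
```

```text
clock: 3.73
eef_pos: [641.3, -175.7, 141.0]
tool_rot: [-3.139, 0.0, 1.548]
force: [-0.9, -0.5, -0.8]
width: 44.3
gripper_force: 62.2
t 3.73 at [ 641.3 -175.7  141. ] yaw 88.7 w 44.3 row [-0.22  0.38 -0.1   0.08]
[406. 349.] z38: [ 755. -315.] [39. 34.] 77.6
[281. 256.] z38: [ 644. -224.] [158. 139.] 50.4
[284.  89.] z38: [645. -89.] [72. 33.] 88.7
[47. 88.] z38: [476. -87.] [84. 78.] 77.0
[284.  12.] z38: [647. -37.] [14. 32.] 88.6
```

View pics/w2.png

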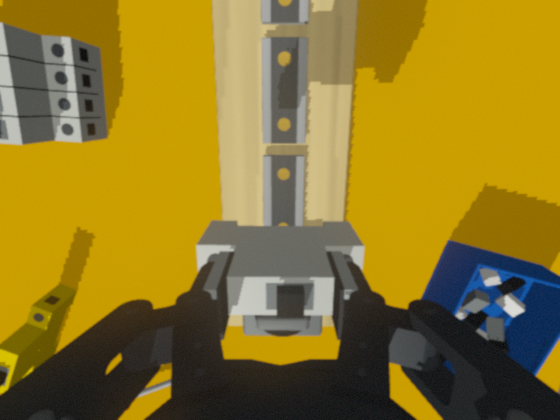

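The held 1p hangs level over rail 1. Rail 2's screws are at (285,58) and (284,124), and rail 1's far screw is at (283,174).

```bash
python3 - <<'E'
from h import *
f=np.load('pics/w2.npz');c=[f[k] for k in f]
print(ray('wrist',[[285,58],[284,124],[283,174],[283,227],[284,91],[263,100],[306,100],[285,1]],19.5,c).round(1))
print('held shoulder mid z~137', ray('wrist',[[198,245],[363,245]],137,c).round(1))
E
python3 go.py 645 -178 53 88.6
```

```text
[[ 646.7  -63.2   19.5]
 [ 645.  -111.7   19.5]
 [ 643.4 -152.3   19.5]
 [ 642.5 -199.7   19.5]
 [ 645.5  -86.8   19.5]
 [ 628.8  -93.1   19.5]
 [ 662.6  -93.8   19.5]
 [ 647.4  -25.4   19.5]]
held shoulder mid z~137 [[ 600.1 -165.   137. ]
 [ 682.4 -166.7  137. ]]
t 3.78 at [ 640.4 -176.3  141.2] yaw 88.6 w 44.2 row [-0.16  0.46  8.82  0.03]
```

```bash
python3 -m inch '[[[-0.1,0.26,3,0],[-0.1,0.26,5,0],[-0.1,0.26,6.5,0],[-0.1,0.26,7.5,0],[-0.1,0.26,8.1,0],[-0.1,0.26,8.4,0],[-0.1,0.26,8.6,0],[-0.1,0.26,8.6,0]]]'
python3 go.py 643 -177.5 55 88.6
```

```text
clock: 4.45
eef_pos: [645.3, -177.2, 56.8]
tool_rot: [3.141, 0.0, 1.547]
force: [0.5, 0.7, -1.3]
width: 43.5
gripper_force: 62.2
t 4.45 at [ 645.3 -177.2   56.8] yaw 88.6 w 43.5 row [-0.04 -0.23  0.18  0.03]
```

```bash
python3 -m inch '[[[0,-0.1,0,0],[0,-0.1,0.1,0],[0,-0.1,0.1,0]]]'; python3 go.py 643 -177.5 55 88.6
```

```text
clock: 4.7
eef_pos: [644.4, -177.0, 55.9]
tool_rot: [3.141, 0.0, 1.547]
force: [0.1, 0.0, -0.2]
width: 43.8
gripper_force: 62.4
t 4.7 at [ 644.4 -177.    55.9] yaw 88.6 w 43.8 row [-0.06 -0.14  0.09  0.05]
```

Then lower a little further, release, rise and head for the 2p, estimated at (432,58).

```bash
python3 -m inch '[[[0,0,0.1,0],[0,0,0.15,0],[0,0,0.15,0]]]'; python3 -m inch '[[[0,0,0,0],[0,0,0,0],[0,0,0,0],[0,0,0,0],[0,0,-3,0],[0,0,-7,0],[0,0,-11,0],[0,0,-14.5,0]]]' 8.5
python3 go.py 432 58 200 88.6
```

```text
clock: 4.95
eef_pos: [644.4, -177.0, 55.8]
tool_rot: [3.141, 0.001, 1.547]
force: [-3.7, 0.6, 9.9]
width: 44.2
gripper_force: 63.5
clock: 5.62
eef_pos: [644.3, -176.9, 200.9]
tool_rot: [3.141, -0.0, 1.547]
force: [1.1, -0.5, -0.3]
width: 85.1
gripper_force: 0.0
t 5.62 at [ 644.3 -176.9  200.9] yaw 88.6 w 85.1 row [ 22.98 -21.78   0.09   0.05]
```

```bash
python3 -m inch '[[[23,-21.8,0,0],[23,-21.8,0,0],[23,-21.8,0,0],[23,-21.8,0,0],[23,-21.8,0,0],[23,-21.8,0,0],[23,-21.8,0,0],[23,-21.8,0,0]]]'
python3 go.py 432 58 200 88.6;  python3 look.py w3; python3 go.py 432 58 200 88.6
```

```text
clock: 6.28
eef_pos: [428.2, 60.9, 198.9]
tool_rot: [-3.14, -0.001, 1.551]
force: [-0.1, 0.9, -0.2]
width: 84.9
gripper_force: 0.0
t 6.28 at [428.2  60.9 198.9] yaw 88.8 w 84.9 row [-0.29  0.39 -0.11  0.24]
[468. 403.] z38: [ 651. -210.] [29. 72.] 32.1
[472. 298.] z38: [631. -67.] [66. 36.] 88.5
[305. 317.] z38: [451. -86.] [120.  85.] 84.7
[406. 290.] z38: [561. -50.] [20. 78.] 28.3
[154. 291.] z38: [287. -45.] [78. 21.] 60.5
[483. 234.] z38: [633.   9.] [74. 36.] 88.5
[288. 194.] z38: [434.  57.] [52. 85.] 86.2
[500. 153.] z38: [635.  92.] [73. 36.] 88.4
[523.  57.] z38: [645. 177.] [42. 64.] 88.9
[283.  22.] z38: [430. 210.] [46. 85.] 76.0
t 6.33 at [425.6  63.8 198.9] yaw 89.1 w 85.2 row [-0.57  0.65 -0.11  0.5 ]
```

View pics/w3.png

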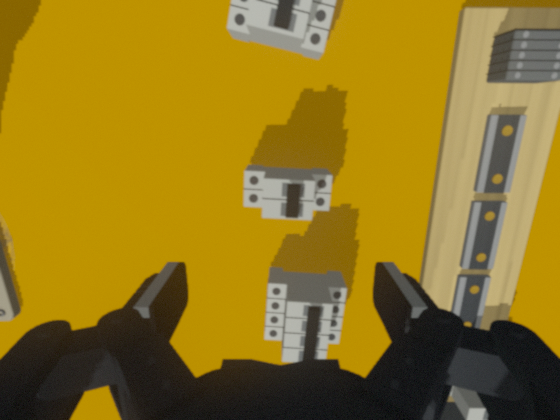

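The 2p is at (288,194), with shoulder screws at (254,180), (254,199), (322,184) and (320,202). Rail 4's screws are at (508,131) and (497,179), rail 3's at (490,215) and (480,263). The 3p's screws are at (242,2), (239,19), (321,15) and (316,39), partly off the top of the picture.

```bash
python3 - <<'E'
from h import *
f=np.load('pics/w3.npz');c=[f[k] for k in f]
P=ray('wrist',[[254,180],[254,199],[322,184],[320,202]],38,c);d=P[2]+P[3]-P[0]-P[1];print(P.round(1),P.mean(0).round(1),np.degrees(np.arctan2(d[1],d[0])))
P=ray('wrist',[[508,131],[497,179],[490,215],[480,263]],19.5,c);print(P.round(1),P[:2].mean(0),P[2:].mean(0))
P=ray('wrist',[[276,290],[271,336],[338,296],[333,341]],38,c);print('4p',P.round(1),P.mean(0))
E
python3 -m inch '[[[0,0,0,0],[0,0,0,0],[0,0,0,0]]]' | head -2;python3 go.py 434 58 43.5 86.2
```

```text
[[402.3  71.5  38. ]
 [401.4  52.4  38. ]
 [468.3  66.3  38. ]
 [466.7  48.1  38. ]] [434.7  59.6  38. ] -4.156159133842581
[[652.6 111.9  19.5]
 [650.2  64.   19.5]
 [649.6  25.1  19.5]
 [648.  -31.   19.5]] [651.40376528  87.95880225  19.5       ] [648.83161658  -2.97569006  19.5       ]
4p [[ 420.8  -49.8   38. ]
 [ 413.8 -108.7   38. ]
 [ 488.   -58.3   38. ]
 [ 484.2 -116.7   38. ]] [451.67633408 -83.35664931  38.        ]
clock: 6.58
eef_pos: [432.8, 57.3, 198.9]
t 6.58 at [432.8  57.3 198.9] yaw 88.5 w 85.0 row [ 0.08  0.12 15.54  2.35]
```

```bash
python3 -m inch '[[[0.18,0.18,4,2.4],[0.18,0.18,8,2.4],[0.18,0.18,12,2.4],[0.18,0.18,14.5,2.4],[0.18,0.18,15.5,2.4],[0.18,0.18,15.5,2.4],[0.18,0.18,15.5,2.4]]]' 8.5
python3 -m inch '[[[0,0,0,0],[0,0,0,0],[0,0,0,0],[0,0,0,0],[0,0,0,0],[0,0,0,0],[0,0,0,0],[0,0,0,0]]]' 2
python3 -m inch '[[[0,0,-4,0],[0,0,-8,0],[0,0,-10,0],[0,0,-10,0],[0,0,-10,0],[0,0,-10,0]]]'
python3 go.py 645.5 -89 144 88.6
```

```text
clock: 7.17
eef_pos: [434.2, 59.2, 43.2]
tool_rot: [-3.141, 0.0, 1.504]
force: [0.1, 0.9, 0.7]
width: 84.9
gripper_force: 0.0
clock: 7.83
eef_pos: [434.6, 59.9, 45.1]
tool_rot: [3.139, -0.001, 1.505]
force: [-0.3, -0.1, 7.9]
width: 44.1
gripper_force: 61.3
clock: 8.33
eef_pos: [432.7, 59.4, 143.4]
tool_rot: [-3.141, 0.001, 1.505]
force: [-0.9, -0.1, -2.9]
width: 44.0
gripper_force: 63.6
t 8.33 at [432.7  59.4 143.4] yaw 86.2 w 44.0 row [-13.41  22.21  -0.06  -2.39]
```

```bash
python3 -m inch '[[[-13.4,22.2,0,-2.4],[-13.4,22.2,0,-2.4],[-13.4,22.2,0,-2.4],[-13.4,22.2,0,-2.4],[-13.4,22.2,0,-2.4],[-13.4,22.2,0,-2.4],[-13.4,22.2,0,-2.4],[-13.4,22.2,0,-2.4]]]'
python3 -m inch '[[[0,0,0,0],[0,0,0,0],[0,0,0,0]]]'|head -1
python3 go.py 645 -89 57 88.6; python3 look.py w4
```

```text
clock: 9.0
eef_pos: [647.4, -92.3, 140.4]
tool_rot: [-3.14, 0.002, 1.542]
force: [-0.2, 0.3, -2.8]
width: 44.0
gripper_force: 63.6
clock: 9.25
t 9.25 at [644.7 -86.9 142.7] yaw 88.8 w 43.7 row [-0.21  0.04  8.57  0.16]
[406. 349.] z38: [ 759. -228.] [44. 32.] 88.3
[282. 267.] z38: [ 642. -144.] [158. 161.] 41.0
[ 62. 202.] z38: [466. -89.] [96. 91.] 84.8
[283.  91.] z38: [648.  -1.] [73. 33.] 88.6
[283.  13.] z38: [649.  51.] [16. 32.] 88.7
```

View pics/w4.png

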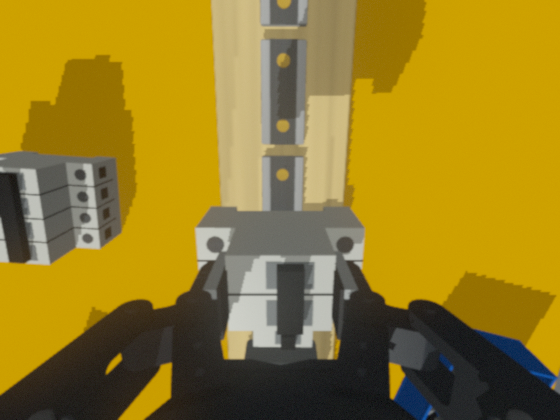

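Level again. Rail 3's screws are at (283,60) and (283,126), and the next rail screw at (283,174) belongs to rail 2, so the aim is right to within 2 mm. I lower and release.

```bash
python3 -m inch '[[[-0.16,0.03,3,0.1],[-0.16,0.03,5,0.1],[-0.16,0.03,6.5,0.1],[-0.16,0.03,7.5,0.1],[-0.16,0.03,8.1,0.1],[-0.16,0.03,8.4,0.1],[-0.16,0.03,8.6,0.1],[-0.16,0.03,8.7,0.1]]]'
python3 -m inch '[[[0,0,0,0],[0,0,0,0],[0,0,0,0]]]'
```

```text
clock: 9.97
eef_pos: [647.1, -89.8, 57.5]
tool_rot: [3.14, 0.0, 1.546]
force: [0.2, -0.4, -3.3]
width: 44.0
gripper_force: 63.6
clock: 10.22
eef_pos: [646.9, -90.0, 57.5]
tool_rot: [3.14, 0.0, 1.545]
force: [-0.1, -1.2, -1.8]
width: 44.1
gripper_force: 63.6
```

```bash
python3 -m inch '[[[0.05,-0.1,0.1,0],[0.05,-0.1,0.2,0],[0.05,-0.1,0.2,0]]]' | sed -n 2,4p; python3 -m inch '[[[0,0,0,0],[0,0,0,0],[0,0,0,0],[0,0,0,0],[0,0,-3,0],[0,0,-7,0],[0,0,-11,0],[0,0,-14.5,0]]]' 8.5
python3 go.py 431 213 200 76
```

```text
eef_pos: [646.8, -90.1, 57.2]
tool_rot: [3.138, 0.001, 1.545]
force: [-1.7, -0.7, 7.6]
clock: 11.13
eef_pos: [645.6, -89.2, 201.9]
tool_rot: [3.141, -0.0, 1.546]
force: [0.5, -0.2, 0.8]
width: 84.9
gripper_force: 0.0
t 11.13 at [645.6 -89.2 201.9] yaw 88.6 w 84.9 row [ 29.67 -22.22   0.19  12.56]
```

```bash
python3 -m inch '[[[29.7,-22.2,0,12.5],[29.7,-22.2,0,12.5],[29.7,-22.2,0,12.5],[29.7,-22.2,0,12.5],[29.7,-22.2,0,12.5],[29.7,-22.2,0,12.5],[29.7,-22.2,0,12.5],[29.7,-22.2,0,12.5]]]' | head -2
python3 go.py 431 213 200 76
```

```text
clock: 11.8
eef_pos: [451.4, 183.9, 199.9]
t 11.8 at [451.4 183.9 199.9] yaw 76.0 w 85.3 row [ 2.33 -2.68 -0.01  0.03]
```

```bash
python3 -m inch '[[[2.3,-2.7,0,0],[2.3,-2.7,0,0],[2.3,-2.7,0,0],[2.3,-2.7,0,0],[2.3,-2.7,0,0]]]' | head -2
python3 look.py w5;python3 go.py 431 213 200 76
```

```text
clock: 12.22
eef_pos: [433.0, 210.0, 199.7]
[494. 300.] z38: [628.  27.] [62. 23.] 86.4
[406. 290.] z38: [539.  71.] [20. 79.] 15.4
[154. 290.] z38: [273. 137.] [78. 20.] 47.2
[499. 246.] z38: [637. 101.] [76. 35.] 88.0
[279. 183.] z38: [432. 216.] [68. 85.] 75.9
[503. 170.] z38: [647. 175.] [40. 63.] 88.4
t 12.27 at [433.1 209.9 199.7] yaw 75.9 w 85.2 row [ 0.25 -0.28 -0.03 -0.13]
```

View pics/w5.png

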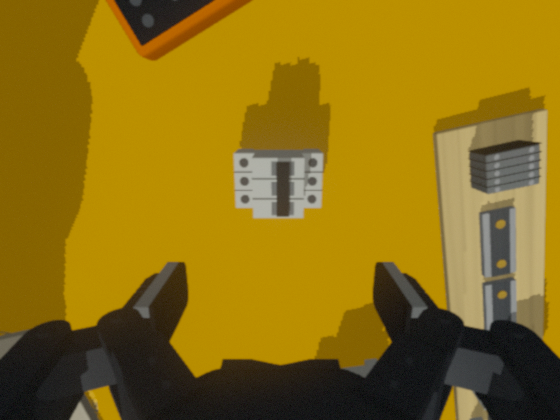

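The 3p is at (279,183), square to the fingers. Its shoulder screws are at (243,162), (244,181), (245,199), (312,162), (312,181) and (312,198).

```bash
python3 - <<'E'
from h import *
f=np.load('pics/w5.npz');c=[f[k] for k in f]
P=ray('wrist',[[243,162],[244,181],[245,199],[312,162],[312,181],[312,198]],38,c);d=P[3:].mean(0)-P[:3].mean(0);print(P.mean(0).round(1),np.degrees(np.arctan2(d[1],d[0])))
P=ray('wrist',[[500,224],[500,263]],19.5,c);print(P.mean(0))
import os
E
python3 go.py 431 217 44 76
```

```text
[432.7 219.2  38. ] -13.762916811558084
[650.5266096   87.86500741  19.5       ]
t 12.27 at [433.1 209.9 199.7] yaw 75.9 w 85.2 row [ 0.64 -0.38 15.57 -0.13]
```

```bash
python3 -m inch '[[[0.82,-0.25,4,-0.2],[0.82,-0.25,8,-0.2],[0.82,-0.25,12,-0.2],[0.82,-0.25,14.5,-0.2],[0.82,-0.25,15.5,-0.2],[0.82,-0.25,15.5,-0.2],[0.82,-0.25,15.5,-0.2]]]' 8.5
python3 -m inch '[[[0,0,0,0],[0,0,0,0],[0,0,0,0],[0,0,0,0],[0,0,0,0],[0,0,0,0],[0,0,0,0],[0,0,0,0]]]' 2
python3 -m inch '[[[0,0,-4,0],[0,0,-8,0],[0,0,-10,0],[0,0,-10,0],[0,0,-10,0],[0,0,-10,0]]]'
python3 go.py 647.5 -1 144 88.6
```

```text
clock: 12.85
eef_pos: [432.4, 219.6, 45.1]
tool_rot: [3.141, 0.0, 1.329]
force: [0.3, 0.2, -0.6]
width: 85.1
gripper_force: 0.0
clock: 13.52
eef_pos: [432.8, 220.3, 46.4]
tool_rot: [3.139, -0.002, 1.33]
force: [-0.3, -0.3, 10.0]
width: 44.3
gripper_force: 61.3
clock: 14.02
eef_pos: [430.9, 219.1, 144.2]
tool_rot: [-3.141, 0.001, 1.33]
force: [0.6, -0.2, -3.3]
width: 43.7
gripper_force: 64.4
t 14.02 at [430.9 219.1 144.2] yaw 76.2 w 43.7 row [-1.622e+01  2.628e+01  2.000e-02 -1.237e+01]
```

```bash
python3 -m inch '[[[-16.2,26.3,0,-12.4],[-16.2,26.3,0,-12.4],[-16.2,26.3,0,-12.4],[-16.2,26.3,0,-12.4],[-16.2,26.3,0,-12.4],[-16.2,26.3,0,-12.4],[-16.2,26.3,0,-12.4],[-16.2,26.3,0,-12.4]]]'|head -1
python3 -m inch '[[[0,0,0,0],[0,0,0,0],[0,0,0,0]]]'|head -1
python3 go.py 647.5 -1 58 88.6; python3 look.py w6
```

```text
clock: 14.68
clock: 14.93
t 14.93 at [646.5   1.5 142.7] yaw 88.7 w 43.7 row [-0.24  0.11  8.47  0.12]
[408. 350.] z38: [ 763. -140.] [38. 32.] 74.7
[ 58. 298.] z38: [454. -88.] [121. 113.] 84.9
[283. 274.] z38: [644. -56.] [197. 139.] 88.8
[284.  91.] z38: [650.  88.] [73. 33.] 88.5
```

View pics/w6.png

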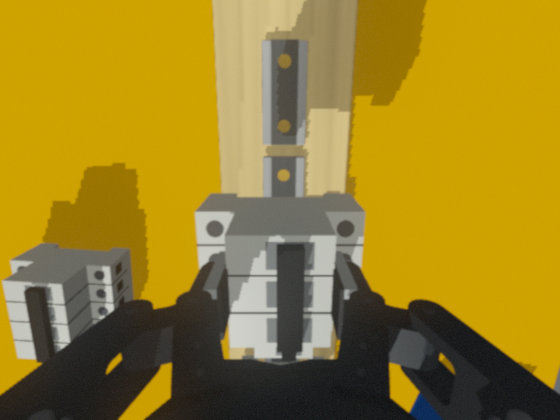

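The 3p hangs level over rail 3. Rail 4's screws are at (285,60) and (284,126), and rail 3's far screw at (284,175), so the alignment holds. Lowering.

```bash
python3 -m inch '[[[-0.2,0.05,3,0.1],[-0.2,0.05,5,0.1],[-0.2,0.05,6.5,0.1],[-0.2,0.05,7.5,0.1],[-0.2,0.05,8,0.1],[-0.2,0.05,8.3,0.1],[-0.2,0.05,8.5,0.1],[-0.2,0.05,8.6,0.1]]]'|head -1
python3 -m inch '[[[0,0,0,0],[0,0,0,0],[0,0,0,0]]]'
```

```text
clock: 15.65
clock: 15.9
eef_pos: [649.4, -2.0, 59.5]
tool_rot: [3.141, -0.0, 1.545]
force: [0.7, 0.3, -3.7]
width: 43.7
gripper_force: 64.2
```

```bash
python3 -m inch '[[[0.05,-0.1,0.1,0],[0.05,-0.1,0.25,0],[0.05,-0.1,0.25,0]]]' | sed -n 2,4p; python3 -m inch '[[[0,0,0,0],[0,0,0,0],[0,0,0,0],[0,0,0,0],[0,0,-3,0],[0,0,-7,0],[0,0,-11,0],[0,0,-14.5,0]]]' 8.5
python3 go.py 451 -84 200 85.2
```

```text
eef_pos: [648.8, -1.8, 58.5]
tool_rot: [3.14, 0.001, 1.545]
force: [-1.5, -1.3, 9.4]
clock: 16.82
eef_pos: [648.2, -1.2, 203.5]
tool_rot: [3.141, -0.0, 1.546]
force: [1.1, 0.0, 0.2]
width: 84.8
gripper_force: 0.0
t 16.82 at [648.2  -1.2 203.5] yaw 88.6 w 84.8 row [ -8.78 -19.51   0.35   3.36]
```

```bash
python3 -m inch '[[[-8.8,-19.5,0.3,3.4],[-8.8,-19.5,0.3,3.4],[-8.8,-19.5,0.3,3.4],[-8.8,-19.5,0.3,3.4],[-8.8,-19.5,0.3,3.4],[-8.8,-19.5,0.3,3.4],[-8.8,-19.5,0.3,3.4],[-8.8,-19.5,0.3,3.4]]]' | head -2
python3 -m inch '[[[0,0,0,0],[0,0,0,0]]]'|head -1
python3 go.py 451 -84 44.5 85.2;python3 look.py w7
```

```text
clock: 17.48
eef_pos: [451.9, -84.4, 198.8]
clock: 17.65
t 17.65 at [452.6 -83.6 198.4] yaw 85.2 w 85.4 row [-0.06 -0.16 15.39  0.02]
[406. 290.] z38: [ 579. -203.] [20. 78.] 24.7
[154. 290.] z38: [ 307. -180.] [78. 20.] 56.5
[471. 257.] z38: [ 647. -181.] [ 74. 122.] 44.9
[281. 190.] z38: [451. -86.] [88. 85.] 84.4
[487. 177.] z38: [649. -85.] [ 76. 114.] 85.3
[494.  80.] z38: [650.  -1.] [ 73. 112.] 88.3
```

View pics/w7.png

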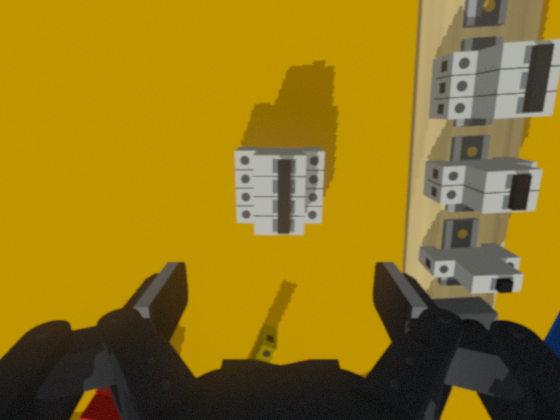

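The three placed breakers stand in order on their rails, at x≈647 by contour. The 4p is at (281,190), with shoulder screws from (245,159) to (246,214) and from (314,160) to (312,214).

```bash
python3 - <<'E'
from h import *
f=np.load('pics/w7.npz');c=[f[k] for k in f]
P=ray('wrist',[[245,159],[246,178],[246,196],[246,214],[314,160],[314,178],[313,196],[312,214]],38,c);d=P[4:].mean(0)-P[:4].mean(0);p=P.mean(0);print(p.round(1),np.degrees(np.arctan2(d[1],d[0])))
sys.argv=['',str(p[0]),str(p[1]),'45','85.2'];exec(open('go.py').read())
E
```

```text
[452.1 -80.5  38. ] -4.957404650358152
t 17.7 at [452.3 -83.6 198.3] yaw 85.2 w 85.2 row [ 0.3  -0.05 15.33  0.02]
```

```bash
python3 -m inch '[[[0.28,-0.05,4,0],[0.28,-0.05,8,0],[0.28,-0.05,12,0],[0.28,-0.05,14.3,0],[0.28,-0.05,15.3,0],[0.28,-0.05,15.3,0],[0.28,-0.05,15.3,0]]]' 8.5
python3 -m inch '[[[0,0,0,0],[0,0,0,0],[0,0,0,0],[0,0,0,0],[0,0,0,0],[0,0,0,0],[0,0,0,0],[0,0,0,0]]]' 2
python3 -m inch '[[[0,0,-4,0],[0,0,-8,0],[0,0,-12,0],[0,0,-12,0],[0,0,-12,0],[0,0,-12,0]]]'
python3 go.py 649.6 87.5 165 88.6
```

```text
clock: 18.28
eef_pos: [451.0, -80.9, 44.7]
tool_rot: [-3.141, -0.0, 1.487]
force: [-0.5, 0.5, 0.1]
width: 85.1
gripper_force: 0.0
clock: 18.95
eef_pos: [451.7, -81.8, 46.6]
tool_rot: [3.139, 0.0, 1.485]
force: [-0.2, 0.5, 6.3]
width: 43.6
gripper_force: 61.7
clock: 19.45
eef_pos: [449.3, -82.1, 164.8]
tool_rot: [-3.14, 0.001, 1.485]
force: [-0.2, 0.6, -6.0]
width: 43.9
gripper_force: 66.4
t 19.45 at [449.3 -82.1 164.8] yaw 85.1 w 43.9 row [18.62 18.51 -0.02 -3.51]
```

```bash
python3 -m inch '[[[18.6,18.5,0,-3.5],[18.6,18.5,0,-3.5],[18.6,18.5,0,-3.5],[18.6,18.5,0,-3.5],[18.6,18.5,0,-3.5],[18.6,18.5,0,-3.5],[18.6,18.5,0,-3.5],[18.6,18.5,0,-3.5]]]'|head -1
python3 -m inch '[[[0,0,0,0],[0,0,0,0],[0,0,0,0]]]'|head -1
python3 go.py 649.6 87.5 58.6 88.6; python3 look.py w8
```

```text
clock: 20.12
clock: 20.37
t 20.37 at [649.   86.3 163.6] yaw 88.6 w 43.7 row [ 0.12  0.05 10.5  -0.02]
[407. 349.] z38: [773. -74.] [42. 37.] 75.4
[553. 344.] z38: [915. -75.] [ 22. 125.] 12.8
[283. 262.] z38: [646.  20.] [219. 151.] 88.6
[283.  88.] z38: [653. 177.] [39. 50.] 88.6
```

View pics/w8.png

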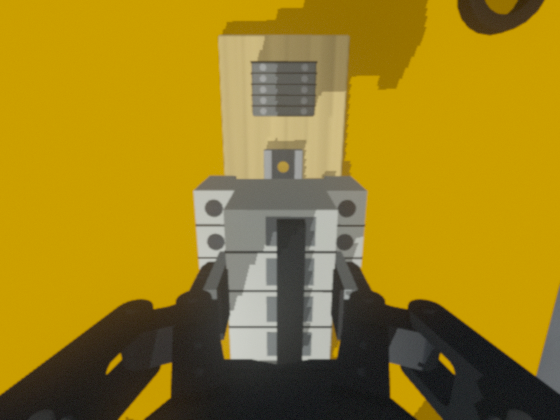

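The 4p hangs level over rail 4. The rail's far end is at (284,149), and the terminal block at (284,88) agrees with rail 4's position. Lowering.

```bash
python3 -m inch '[[[0.1,0.05,4,0],[0.1,0.05,7,0],[0.1,0.05,8.5,0],[0.1,0.05,9.5,0],[0.1,0.05,10,0],[0.1,0.05,10.3,0],[0.1,0.05,10.5,0],[0.1,0.05,10.5,0]]]'|head -1
python3 -m inch '[[[0,0,0,0],[0,0,0,0],[0,0,0,0]]]'
```

```text
clock: 21.08
clock: 21.33
eef_pos: [651.7, 89.2, 61.1]
tool_rot: [3.14, -0.0, 1.547]
force: [-0.1, 0.2, -5.9]
width: 43.5
gripper_force: 66.0
```

```bash
python3 -m inch '[[[-0.1,-0.15,0.1,0],[-0.1,-0.15,0.25,0],[-0.1,-0.15,0.35,0],[-0.1,-0.15,0.4,0],[-0.1,-0.15,0.4,0]]]' | sed -n 2,4p
```

```text
eef_pos: [649.6, 87.9, 58.8]
tool_rot: [3.141, 0.001, 1.547]
force: [-5.8, -1.3, 10.3]
```

```bash
python3 -m inch '[[[0,0,0,0],[0,0,0,0],[0,0,0,0],[0,0,0,0],[0,0,-3,0],[0,0,-7,0],[0,0,-11,0],[0,0,-14.5,0]]]' 8.5|head -2
python3 -m inch '[[[0,-20,0,0],[0,-20,0,0],[0,-20,0,0],[0,-20,0,0],[0,-20,0,0],[0,-20,0,0],[0,-25,0,0],[0,-25,0,0]]]'|head -2
python3 - <<'E'
from h import *
a=get_image('top');b=get_image('scene')
A=cv2.resize(a[120:240,200:420],(660,360),interpolation=cv2.INTER_CUBIC);B=cv2.resize(b[190:360,250:420],(240,240))
B=np.vstack([B,np.zeros((120,240,3),np.uint8)])[:360];B=cv2.resize(B,(140,210));o=np.zeros((570,660,3),np.uint8);o[:360]=A;o[360:,:200]=cv2.resize(b[195:355,260:410],(200,210))
o[360:,210:]=cv2.resize(b[200:300,270:485],(450,210));cv2.imwrite('pics/fin.png',o)
E
```

```text
clock: 22.42
eef_pos: [650.0, 88.4, 203.5]
clock: 23.08
eef_pos: [394.1, 93.3, 200.9]
```

View pics/fin.png

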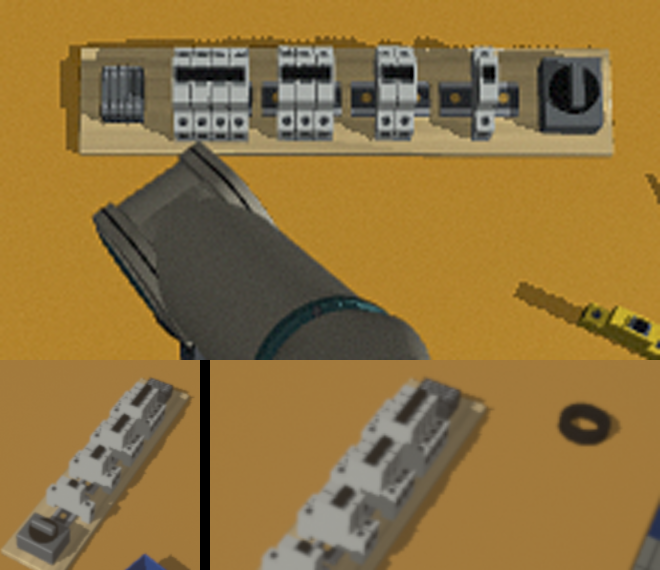

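All four breakers stand in order, square and centred on their rails. The release heights put each underside at about 12 mm, and the multimeter was never approached. I hand in.

```bash
python3 -m inch '[[[0,0,0,0],[0,0,0,0],[0,0,0,0]]]'|head -2; python3 -c "
from h import *
print(order.finish_job())"
```

```text
clock: 23.43
eef_pos: [401.2, 94.2, 201.4]
the job is handed in; nothing more can be done
None
```

I fitted all four breakers on their rails in order of width, 1p next to the main switch through to 4p farthest away, left the multimeter alone, and handed the job in at 23.4 s; the hand-in returned no verdict.

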